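# Click the coupling sleeve onto the mixer drive

## Task

Get the bench mixer ready: pick up the large square coupling sleeve, the tallest of the three aluminium pieces, and push it down onto the square drive of the motor unit until it sits fully home on the drive's flange and the spring ball clicks out into its opening. Then let go and move clear.

Things in the scene. Friction and masses are not known exactly. Their poses are not given: they have to be found in the camera images.
- sleeve_mid (a point): Centre of the loose coupling sleeve: upright aluminium square tube, 36 mm square, 70 tall, 0.14 kg. z up its axis, x and y square to its flat faces. Square bore 22.5 mm, flared to 31.5 at the lower end (stays down). Each wall has a 16 mm opening 26 mm above the lower end: all four ways round fit. Nearby, not fitting: a square tube (24 mm, 40 tall) and a round collar (48 mm across, 34 tall).
- drive_foot (a point): Centre of the flange (60 mm across) at the foot of the upright steel drive, 66 mm above the bench. z up, x and y square to the drive's faces. Drive 20 mm square, 58 mm tall from here, top 16 mm tapering to 8 mm square. Drive and flange sit on rubber, giving up to 5 mm sideways (1.5 N/mm). Fully home, the sleeve rests on the flange, its centre 35 mm above this point.
- unit: The mixer's motor unit that carries the drive: a grey box 120 x 120 mm, 58 mm high, fixed to the bench, with the drive upright in the middle of its top. Origin at the centre of its underside; sides parallel to the drive's faces.
- ball (a joint): Brass spring ball in the drive's +x face (away from the robot, more or less), centre 26 mm above the flange, standing 4.5 mm out. Value in m: 0 fully out, about 0.001 to 0.002 while the sleeve's wall holds it in, near 0 again once it has clicked into the sleeve's opening. The sleeve's weight does not press it in: it takes a push down of roughly 6 to 10 N.
Things that resemble listed ones, but are neither listed nor needed, are in the scene too. Leave any pink or red look-alike of the part that bears sleeve_mid alone.

How it is judged:
At the end, for the whole second after the job is handed in: The coupling sleeve is upright on the drive (axes within 6 mm and 0.12 rad), its centre 31 to 39 mm above the flange (35 is fully home), and the spring ball is out again (within 1 mm) in the sleeve's opening (horizontal distance between sleeve_mid and drive_foot below 0.006 m and z of sleeve_mid in the frame of drive_foot between 0.031 and 0.039 m and angle between the z axis of sleeve_mid and the z axis of drive_foot, either way round below 0.12 rad and value of joint ball below 0.001 m); the robot touches nothing.
It also fails if it takes over 48 s, if anything falls off the work surface, if the arm or the gripper's body presses on something with over 40 N, if the wrist force passes 120 N, or if a joint passes its speed limit or range.

## Robot

A 6-joint arm with a two-finger parallel gripper is mounted at the origin on the work surface. World frame = base frame: x ahead of the robot, y to its left, z up, the work surface at z = 0. Lengths are in m, angles in rad, forces in N, time in s.
With the tool pointing down it reaches from about 0.35 to 0.975 m from the base axis. Payload 4.9 kg.
Tool frame: the origin (TCP) lies at the very end of the fingers, on their centre line; the grasp point (between the pads) lies 19 mm behind it; z points along the fingers, y is the direction in which the jaws open and shut (so a half turn about z gives the same grasp; the last joint's range is limited). The gripper opens to 85 mm and grips with 20 to 120 N. Pads are 22 mm wide; open, the fingers measure 114 mm over their backs; the gripper's body (76 mm by 85 mm) begins 54 mm behind the grasp point. The pads swing forward as they close: fully open they stand 13 mm farther back than shut.
Start: joints at [-1.343, 0.053, 1.613, -0, 1.476, -0.119], TCP at [0.212, -0.588, 0.2] pointing down, gripper open.
Joint ranges: [-3.01, 3.01], [-1.01, 2.22], [0.06, 2.58], [-1.02, 4.17], [0.09, 2.62], [-3.14, 3.14]. Speed limits (rad/s): [2.57, 2.57, 3.14, 3.14, 3.14, 3.14].

## Interface

Orientations are given as a unit quaternion [w, x, y, z].
In Python, from plant import state, grab_frame, camera_model, job_done, search_frame, masks_of, place_of gives the robot as it stands.
- The arm moves only by the tool drive_tool, never from a script. Its argument "series" is a list of rows, each a list of 2 entries, a list of its own where there are three numbers: the shift along the world's x, y, z in m, then the turn, a rotation vector about the world's x, y, z in degrees. A call has 1 to 8 rows; each row is the pose to reach, as a shift and turn from the pose commanded when the call began; what a row does not reach only later rows make up. A row lasts 1/10 s, in which the tool goes at most 50 mm and 8.59 degrees, less where a joint would pass 70% of its speed; a pose out of reach is approached as far as the arm can. A call with a gripper value outside its range is refused whole. "fingers" is the closure, from -1 (fully open) to 1 (shut), so that 0 is half open, set as the call begins (left out, the last holds). The fingers move at their own pace and stop on an object; the grip force is fixed at half the most. Time passes only in rows, so rows that repeat a pose let the fingers close. It gives the time, the measured TCP pose, the force and the opening at its end, in the units of the state.
- state(): the state, without advancing time (a new reading comes with each control period).
- grab_frame(name): name is "scene" or "top" or "wrist"; returns the picture (384x512x3 uint8, red, green, blue); there is no depth.
- camera_model(name): a dict with "fovy" (degrees; the focal length in pixels is half the picture's height over the tangent of half this angle, whatever the lens; pixels are square), "cx", "cy" (the principal point, pixels), "rvec" (rotation vector, rad) and "tvec" (3), from world to camera coordinates, as OpenCV has them. Camera axes: x right, y down, z forward; pixel columns grow to the right and rows downward; lengths in m; the calibration is good to about 2 mm. A picture is of the moment at which its call begins: read the wrist's pose just before it. camera_model takes no time and is no camera call; for the wrist camera it gives the pose at the moment of the call.
- job_done(): hands the job in, once; it reports no verdict.
Trained networks look in the newest picture that a camera, given by its name, has taken for a name from the list of things; names that differ only in an ending like _2 or _b are one class to them, and where a whole thing is asked for, a point or a joint stands for the part that bears it (a point fixed in the world has none). Each returns a list of dicts, best first, with "confidence" (0 to 1); they miss things now and then, are a little off and sometimes report something else, mostly with a low value. They report only what shows in the picture. A call takes as long as a camera call. They do not tell look-alikes from the thing itself.
- search_frame(camera, name): "location" ([x, y, z] in m, in world coordinates, good to about 4 mm: the middle of the surface that is visible of it).
- masks_of(camera, name): "pixels" (384x512 bool, what is visible of it).
- place_of(camera, name): "location" ([x, y, z] in m, in world coordinates, good to about 4 mm: a listed point, or the origin of a listed thing).
The state is a dict: "time": time; "joint_pos": joint angles; "joint_vel": joint speeds; "joint_efforts": joint torques, N m; "tool_pos": TCP position; "tool_rot": TCP orientation; "contact_force": force on the tool from outside, world axes, zero at the start; "ft_torque": the same for the moment, N m; "gripper_width": opening from 0.0 (shut) to 1.0 (fully open).
Only numpy, scipy, OpenCV 4.12 (cv2) and the standard library are available. Lean on these libraries where they do the work, as an engineer would, in place of code of your own. Each camera call takes 0.05 s, during which the arm holds its last target.

## Working session

There is one attempt and no reset: what is moved stays moved. The work goes in short steps, Python scripts to look and compute and a tool call to move; the robot and the scene stay as the last step left them, time stands still between calls to the robot, and variables do not carry over. Pictures are saved under pics/ and viewed, and the job is handed in when it is done.

Besides the shell and the picture viewer there is one more tool, called after "Emit:" by a JSON object that holds its "api" and its "payload". drive_tool: Moves the arm, as the interface text tells. Its arguments: {"type":"object","properties":{"series":{"type":"array","items":{"type":"array"}},"fingers":{"type":"number"}},"required":["series"]}

```bash
ls; mkdir -p pics
python3 - <<'E'
from plant import *
import cv2
s=state();print({k:(v if not hasattr(v,'round') else v) for k,v in s.items()})
for n in("scene","top"):
    f=grab_frame(n);cv2.imwrite(f"pics/{n}0.png",f[:,:,::-1])
    for t in("sleeve_mid","drive_foot","unit"):
        print(n,t,place_of(n,t))
    print(camera_model(n))
    print('ss',search_frame(n,"sleeve_mid"))
E
```

```text
pics
{'time': 0.0, 'joint_pos': array([-1.34301115e+00,  5.33501377e-02,  1.61428499e+00,  1.19533736e-05,
        1.47602331e+00, -1.19014168e-01]), 'joint_vel': array([ 0.00182496, -0.00018853, -0.0016495 ,  0.00113977, -0.00140353,
        0.00051199]), 'joint_efforts': array([-6.24110453e-04, -3.93681800e+01, -3.70178998e+01, -2.64134751e-04,
        7.09562548e-03,  1.08489036e-06]), 'tool_pos': array([ 0.2122696 , -0.58711575,  0.19857265]), 'tool_rot': array([-1.03168701e-03,  9.85003481e-01,  1.72531373e-01, -5.02061132e-05]), 'contact_force': array([-0.1901014 , -0.13677594,  0.06817248]), 'ft_torque': array([-0.02705065, -0.01078798, -0.00045276]), 'gripper_width': 0.9978637457936826}
scene sleeve_mid [{'location': [0.5255, 0.0259, 0.0332], 'confidence': 0.79}, {'location': [0.393, 0.1404, 0.0329], 'confidence': 0.64}, {'location': [0.4896, 0.106, 0.0334], 'confidence': 0.62}]
scene drive_foot [{'location': [0.5538, -0.2255, 0.0652], 'confidence': 0.72}]
scene unit [{'location': [0.5482, -0.2255, -0.0006], 'confidence': 0.61}]
{'fovy': 51.69068090267664, 'cx': 251.156677104
[... 285 characters left out ...]
058, 0.1494, 0.0461], 'confidence': 0.58}]
top sleeve_mid [{'location': [0.4838, 0.1066, 0.0308], 'confidence': 0.92}, {'location': [0.5241, 0.027, 0.0364], 'confidence': 0.71}, {'location': [0.3946, 0.1367, 0.0347], 'confidence': 0.58}]
top drive_foot []
top unit [{'location': [0.5452, -0.2229, 0.0009], 'confidence': 0.8}]
{'fovy': 57.57577381801052, 'cx': 258.1713310554631, 'cy': 191.62306013684616, 'rvec': array([ 2.18257396, -2.1394956 ,  0.14174572]), 'tvec': array([-0.01964535,  0.50782201,  0.70188446])}
ss [{'location': [0.3962, 0.1332, 0.0661], 'confidence': 0.79}, {'location': [0.4803, 0.1018, 0.0671], 'confidence': 0.77}, {'location': [0.5229, 0.0259, 0.0716], 'confidence': 0.63}]
```

View pics/scene0.png

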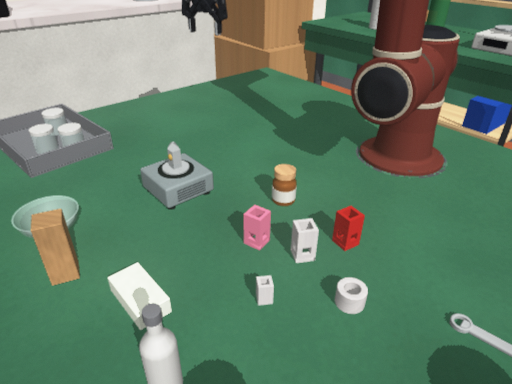

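View pics/top0.png

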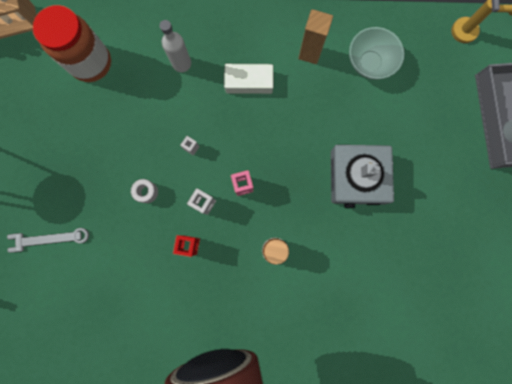

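Candidates for the sleeve in the top picture are aluminium at (201,201), pink at (242,183), red at (186,245), and the small square tube at (189,144). The aluminium one at (201,201), which is (304,240) in the scene picture, is the tall, uncoloured one. I'll confirm it in enlarged crops.

```bash
cat > h.py <<'E'
import numpy as np,cv2
from plant import camera_model
def KRt(n,m=None):
    m=m or camera_model(n);f=192/np.tan(np.radians(m['fovy']/2))
    return np.array([[f,0,m['cx']],[0,f,m['cy']],[0,0,1]]),np.array(m['rvec']),np.array(m['tvec'])
def proj(n,P,m=None):
    K,r,t=KRt(n,m);return cv2.projectPoints(np.array(P,float).reshape(-1,1,3),r,t,K,None)[0].reshape(-1,2)
def back(n,uv,z,m=None):
    K,r,t=KRt(n,m);R=cv2.Rodrigues(r)[0];d=R.T@np.linalg.inv(K)@np.array([uv[0],uv[1],1.]);c=-R.T@t
    return c+d*(z-c[2])/d[2]
def box(c,h,yaw,z):
    C,S=np.cos(yaw),np.sin(yaw)
    return [[c[0]+C*a*h-S*b*h,c[1]+S*a*h+C*b*h,z] for a,b in((1,1),(-1,1),(-1,-1),(1,-1))]
E
python3 - <<'E'
import cv2,numpy as np
t=cv2.imread('pics/top0.png');s=cv2.imread('pics/scene0.png')
def c(i,x,y,w,k=8):return cv2.resize(i[y-w//2:y+w//2,x-w//2:x+w//2],None,fx=400//w,fy=400//w,interpolation=cv2.INTER_CUBIC)
cv2.imwrite('pics/c1.png',np.hstack([c(t,201,201,40),c(s,304,240,50)]))
cv2.imwrite('pics/c2.png',np.hstack([c(t,363,174,80),c(s,176,170,80)]))
E
```

```text
(no output)
```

View pics/c1.png

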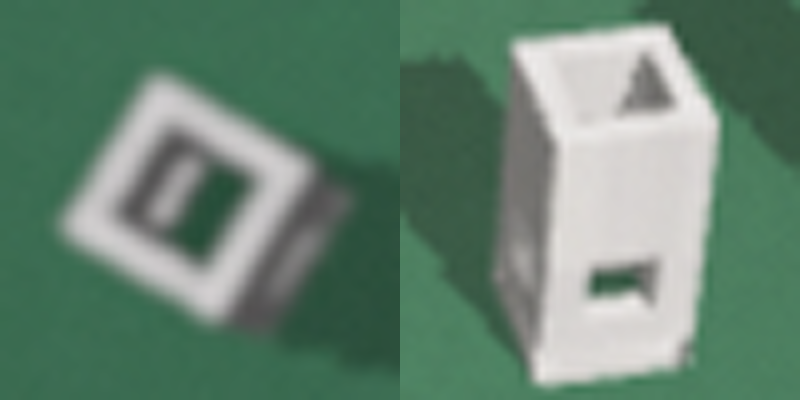

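View pics/c2.png

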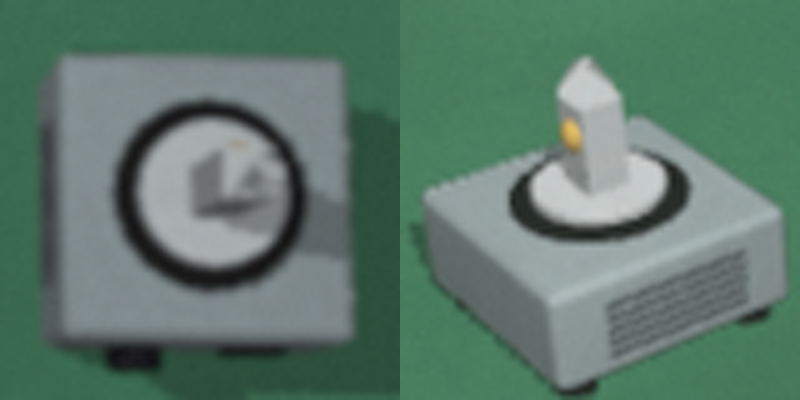

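Run:
```python
from h import *
from scipy.optimize import least_squares
def cv(l,o,k):return np.array([[(a+.5)/k-.5+o[0],(b+.5)/k-.5+o[1]] for a,b in l])
S=cv([(155,70),(318,165),(215,328),(60,225)],(181,181),10)
P=np.array([back('top',p,.07) for p in S]);print(P.round(4),P.mean(0))
d=[np.linalg.norm(P[i]-P[i-1]) for i in range(4)];print(d)
e=P-np.roll(P,1,0);print(np.degrees(np.arctan2(e[:,1],e[:,0])))
U=cv([(60,55),(345,60),(353,338),(58,338)],(323,134),5)
P=np.array([back('top',p,.058) for p in U]);print(P.round(4),P.mean(0))
d=[np.linalg.norm(P[i]-P[i-1]) for i in range(4)];print(d)
e=P-np.roll(P,1,0);print(np.degrees(np.arctan2(e[:,1],e[:,0])))
F=cv([(207,194),(210,194)],(323,134),5);print([back('top',p,.064) for p in F])
# scene: sleeve top corners, flange centre, drive tip
Q=cv([(512,45),(668,28),(718,120),(558,135)],(279,215),8);Q[:,0]-=50
P=np.array([back('scene',p,.07) for p in Q]);print(P.round(4),P.mean(0))
e=P-np.roll(P,1,0);print(np.degrees(np.arctan2(e[:,1],e[:,0])))
F=cv([(600-400,185)],(136,130),5);print('flange',back('scene',F[0],.066))
F=cv([(588-400,58)],(136,130),5);print('tip',back('scene',F[0],.124))
U=cv([(24,195),(152,300),(378,212),(240,118)],(136,130),5)
P=np.array([back('scene',p,.058) for p in U]);print(P.round(4),P.mean(0))
e=P-np.roll(P,1,0);print(np.degrees(np.arctan2(e[:,1],e[:,0])))
F=cv([(262,175)],(323,134),5);print('tip top',back('top',F[0],.124))
from scipy.spatial.transform import Rotation as R
r=[9.85003481e-01,1.72531373e-01,0,-1.03e-3];print(R.from_quat(r).as_matrix())
```

```text
[[0.509  0.1143 0.07  ]
 [0.4906 0.0813 0.07  ]
 [0.4579 0.1004 0.07  ]
 [0.4777 0.1318 0.07  ]] [0.48380383 0.10695135 0.07      ]
[np.float64(0.0358203603570093), np.float64(0.03776720633978654), np.float64(0.03786312570933068), np.float64(0.03706544625612487)]
[ -29.18127879 -119.01820907  149.68103503   57.83736339]
[[ 0.6057 -0.1649  0.058 ]
 [ 0.6061 -0.2827  0.058 ]
 [ 0.4909 -0.2827  0.058 ]
 [ 0.4885 -0.1632  0.058 ]] [ 0.54778383 -0.22339328  0.058     ]
[np.float64(0.11719515999350093), np.float64(0.11777421273897634), np.float64(0.11520432342847008), np.float64(0.11954255760771383)]
[  -0.82971114  -89.78587194 -179.9763118    91.1593462 ]
[array([ 0.54765818, -0.22272665,  0.064     ]), array([ 0.54768371, -0.22394418,  0.064     ])]
[[0.4913 0.0851 0.07  ]
 [0.4598 0.1028 0.07  ]
 [0.4757 0.1322 0.07  ]
 [0.506  0.1139 0.07  ]] [0.48320903 0.10851911 0.07      ]
[-117.01069412  150.57067403   61.68474711  -31.12450195]
flange [ 0.5498502 -0.2203653  0.066    ]
tip [ 0.54533543 -0.22653986  0.124     ]
[[ 0.6083 -0.2748  0.058 ]
 [ 0.6072 -0.1631  0.058 ]
 [ 0.4952 -0.1629  0.058 ]
 [ 0.4955 -0.2769  0.058 ]] [ 0.55153721 -0.21943462  0.058     ]
[  1.08939246  90.57484282 179.90241644 -89.86660852]
tip top [ 0.54401881 -0.2244861   0.124     ]
[[ 9.40465850e-01  3.39888008e-01 -3.55414631e-04]
 [ 3.39888008e-01 -9.40463728e-01  2.02910718e-03]
 [ 3.55414631e-04 -2.02910718e-03 -9.99997878e-01]]
```

The large plain-aluminium tube, with an opening in each wall and taller than the small tube and the collar, is the sleeve: centre ≈(0.4835, 0.1075), faces at −29.5°/60.5°. The drive is at ≈(0.547, −0.2235) with the unit's yaw ≈0°. I'm moving above the sleeve with the jaws along 60.5°, since both neighbours are clear of the fingers that way.

Emit:
{"api": "drive_tool", "payload": {"series": [[[0.048,0.123,0],[0,0,-8]],[[0.096,0.246,0],[0,0,-16]],[[0.144,0.369,0],[0,0,-24]],[[0.192,0.492,0],[0,0,-32]],[[0.24,0.615,0],[0,0,-40]],[[0.271,0.695,0],[0,0,-49.5]],[[0.271,0.695,0],[0,0,-49.5]],[[0.271,0.695,0],[0,0,-49.5]]], "fingers": -1}}

```text
time: 1.3
tool_pos: [0.3566, -0.2178, 0.2002]
tool_rot: [0.0, 0.967, -0.256, 0.001]
contact_force: [-0.1, 0.0, -0.7]
gripper_width: 1.003
```

Emit:
{"api": "drive_tool", "payload": {"series": [[[0.127,0.325,0],[0,0,0]],[[0.127,0.325,0],[0,0,0]],[[0.127,0.325,0],[0,0,0]],[[0.127,0.325,0],[0,0,0]],[[0.127,0.325,0],[0,0,0]],[[0.127,0.325,0],[0,0,0]],[[0.127,0.325,0],[0,0,0]],[[0.127,0.325,0],[0,0,0]]]}}

```text
time: 2.1
tool_pos: [0.484, 0.1103, 0.1998]
tool_rot: [-0.001, 0.968, -0.252, -0.0]
contact_force: [-0.3, -1.1, 0.1]
gripper_width: 1.002
```

Run:
```python
from h import *
from plant import *
print(state()['tool_pos'],state()['tool_rot'],state()['joint_pos'])
m=camera_model('wrist');f=grab_frame('wrist')
print(m);print(place_of('wrist','sleeve_mid'))
i=f[:,:,::-1].copy()
cv2.imwrite('pics/w1.png',i)
for z in(0,.07):
  p=proj('wrist',box((.4835,.1075),.018,np.radians(-29.5),z),m)
  cv2.polylines(i,[np.round(p).astype(int)],True,(0,0,255),1)
cv2.imwrite('pics/w1o.png',i)
```

```text
[0.48397938 0.11027065 0.19983408] [-7.86867431e-04  9.67642551e-01 -2.52323653e-01 -2.19904873e-04] [ 7.29397555e-02 -2.62942911e-01  1.90504714e+00  1.63568728e-03
  1.49939787e+00  2.15378136e+00]
{'fovy': 63.10966798110519, 'cx': 253.30719501368353, 'cy': 192.44615024282297, 'rvec': array([-1.51198983,  2.57626102,  0.34763862]), 'tvec': array([0.33140483, 0.3206795 , 0.47566421])}
[{'location': [0.3936, 0.1325, 0.0328], 'confidence': 0.72}, {'location': [0.5253, 0.0271, 0.0314], 'confidence': 0.63}, {'location': [0.4854, 0.1076, 0.031], 'confidence': 0.58}]
```

View pics/w1o.png

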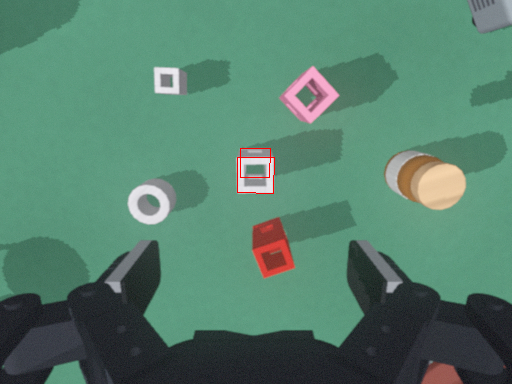

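Run:
```python
from h import *
i=cv2.imread('pics/w1o.png');j=cv2.imread('pics/w1.png')
g=lambda i:cv2.resize(i[145:205,225:285],None,fx=6.5,fy=6.5,interpolation=cv2.INTER_CUBIC)
cv2.imwrite('pics/w1c.png',np.hstack([g(i),g(j)]))
print(proj('wrist',box((.4835,.1075),.018,np.radians(-29.5),.07)))
```

```text
[[232.60836452 158.19694601]
 [233.19461188 193.61875903]
 [268.8477338  193.64399549]
 [269.36807616 158.22844568]]
```

View pics/w1c.png

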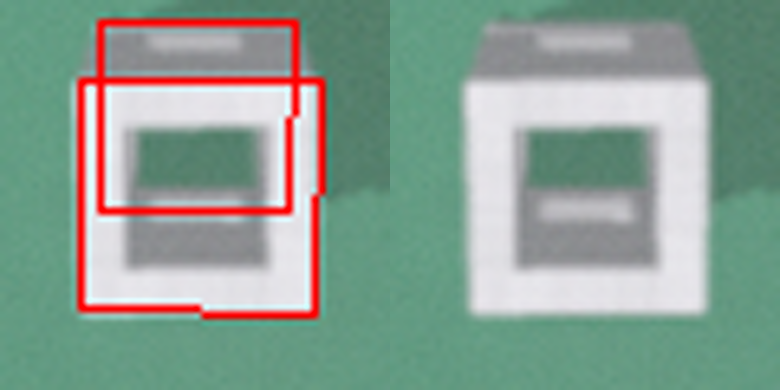

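```bash
python3 -c "
from plant import *
s=state();print(s['time'],s['tool_pos'],s['tool_rot'],s['contact_force'])"
```

```text
2.2 [0.48320642 0.10649285 0.19970612] [ 2.95281944e-04  9.67091217e-01 -2.54429633e-01 -2.30761914e-04] [-0.56367144 -0.75919048 -0.91052409]
```

Emit:
{"api": "drive_tool", "payload": {"series": [[[0,0.001,-0.04],[0,0,0]],[[0,0.001,-0.08],[0,0,0]],[[0,0.001,-0.115],[0,0,0]],[[0,0.001,-0.14],[0,0,0]],[[0,0.001,-0.155],[0,0,0]],[[0,0.001,-0.165],[0,0,0]],[[0,0.001,-0.17],[0,0,0]],[[0,0.001,-0.17],[0,0,0]]]}}

```text
time: 3.0
tool_pos: [0.4837, 0.1063, 0.0303]
tool_rot: [-0.0, 0.967, -0.256, 0.0]
contact_force: [-0.2, 0.4, 0.1]
gripper_width: 0.998
```

Emit:
{"api": "drive_tool", "payload": {"series": [[[0,0,0],[0,0,0]],[[0,0,0],[0,0,0]],[[0,0,0],[0,0,0]],[[0,0,0],[0,0,0]],[[0,0,0],[0,0,0]],[[0,0,0],[0,0,0]],[[0,0,0],[0,0,0]],[[0,0,0],[0,0,0]]], "fingers": 1}}

```text
time: 3.8
tool_pos: [0.4844, 0.1068, 0.031]
tool_rot: [-0.001, 0.967, -0.256, 0.001]
contact_force: [-0.3, 0.9, 5.6]
gripper_width: 0.4
```

Emit:
{"api": "drive_tool", "payload": {"series": [[[0,0,0],[0,0,0]],[[0,0,0.02],[0,0,0]],[[0,0,0.05],[0,0,0]],[[0,0,0.09],[0,0,0]],[[0,0,0.13],[0,0,0]],[[0,0,0.15],[0,0,0]],[[0,0,0.15],[0,0,0]],[[0,0,0.15],[0,0,0]]]}}

```text
time: 4.6
tool_pos: [0.4825, 0.1064, 0.1784]
tool_rot: [0.0, 0.967, -0.256, -0.001]
contact_force: [-0.8, -1.2, -3.0]
gripper_width: 0.401
```

Run:
```python
from h import *
from plant import *
a=grab_frame('wrist');b=grab_frame('scene')
s=state();print(s['time'],s['tool_pos'],s['tool_rot'],s['contact_force'],s['gripper_width'])
print(place_of('scene','sleeve_mid'))
cv2.imwrite('pics/w2.png',a[:,:,::-1]);cv2.imwrite('pics/s2.png',b[:,:,::-1])
```

```text
4.7 [0.48163362 0.10640715 0.17687992] [ 8.20150509e-04  9.66756047e-01 -2.55689040e-01 -2.27749287e-03] [-0.05558424 -0.43170057 -1.54372199] 0.3974610783844647
[{'location': [0.4913, 0.1057, 0.1841], 'confidence': 0.98}, {'location': [0.5255, 0.0255, 0.0348], 'confidence': 0.95}, {'location': [0.3938, 0.1395, 0.035], 'confidence': 0.66}]
```

View pics/w2.png

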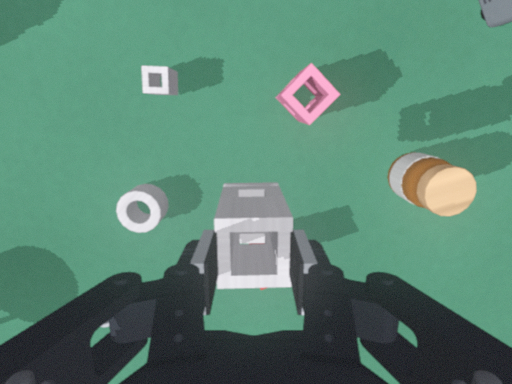

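View pics/s2.png

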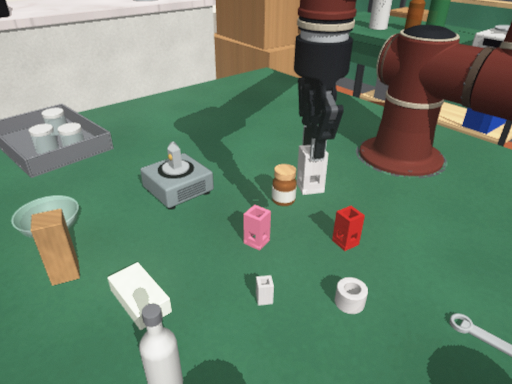

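The sleeve is held: the wrist picture shows it between the pads, with its top face at about (215–292, 218–288). I'll fit its pose in the gripper from both cameras.

Run:
```python
from h import *
from plant import *
s=state();m=camera_model('wrist');x,y,z=s['tool_pos'];print(s['tool_pos'])
i=cv2.imread('pics/w2.png');j=cv2.imread('pics/s2.png')
for zz,c in((z-.031,(0,0,255)),(z+.039,(0,255,0))):
  b=box((x,y),.018,np.radians(-29.5),zz)
  for im,n in((i,'wrist'),(j,'scene')):
    p=proj(n,b,m if n=='wrist' else None)
    cv2.polylines(im,[np.round(p*16).astype(int)],True,c,1,cv2.LINE_AA,4);
p0=proj('scene',[[x,y,z]])[0].astype(int)
a=cv2.resize(i[170:300,190:320],(400,400),interpolation=cv2.INTER_CUBIC)
b=cv2.resize(j[p0[1]-40:p0[1]+40,p0[0]-40:p0[0]+40],(400,400),interpolation=cv2.INTER_CUBIC)
cv2.imwrite('pics/o2.png',np.hstack([a,b]))
```

```text
[0.48166657 0.10640868 0.17691142]
```

View pics/o2.png

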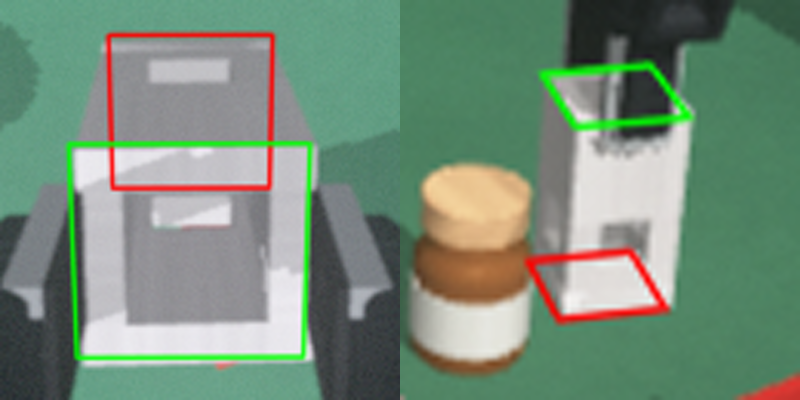

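Emit:
{"api": "drive_tool", "payload": {"series": [[[0.006,-0.03,0.02],[0,0,4]],[[0.015,-0.075,0.02],[0,0,9]],[[0.025,-0.125,0.02],[0,0,14]],[[0.035,-0.175,0.02],[0,0,19]],[[0.045,-0.225,0.02],[0,0,24]],[[0.055,-0.275,0.02],[0,0,29.5]],[[0.062,-0.31,0.02],[0,0,29.5]],[[0.065,-0.33,0.02],[0,0,29.5]]]}}

```text
time: 5.55
tool_pos: [0.5474, -0.2261, 0.1974]
tool_rot: [-0.001, 1.0, -0.003, -0.002]
contact_force: [-0.5, 0.2, -1.8]
gripper_width: 0.397
```

Emit:
{"api": "drive_tool", "payload": {"series": [[[0,0,0],[0,0,0]],[[0,0,0],[0,0,0]],[[0,0,0],[0,0,0]],[[0,0,0],[0,0,0]]]}}

```text
time: 5.95
tool_pos: [0.5483, -0.222, 0.1998]
tool_rot: [-0.0, 1.0, -0.0, -0.0]
contact_force: [-0.2, -0.6, -2.1]
gripper_width: 0.399
```

Run:
```python
from h import *
from plant import *
s=state();print(s['time'],s['tool_pos'],s['tool_rot'],s['contact_force'],s['gripper_width'])
m=camera_model('wrist');a=grab_frame('wrist');b=grab_frame('scene');t=grab_frame('top')
for n in('wrist','scene'):print(n,place_of(n,'sleeve_mid')[:2],place_of(n,'drive_foot'))
cv2.imwrite('pics/w3.png',a[:,:,::-1]);cv2.imwrite('pics/s3.png',b[:,:,::-1])
x,y,z=s['tool_pos'];i=cv2.imread('pics/w3.png');j=cv2.imread('pics/s3.png')
for zz,c in((z-.031,(0,0,255)),(z+.039,(0,255,0))):
  b=box((x,y),.018,0,zz)
  for im,n in((i,'wrist'),(j,'scene')):
    p=proj(n,b,m if n=='wrist' else None)
    cv2.polylines(im,[np.round(p*16).astype(int)],True,c,1,cv2.LINE_AA,4)
for zz,h,c in((.066,.01,(255,0,0)),(.108,.01,(255,0,0)),(.124,.004,(255,0,0))):
    b=box((.547,-.2235),h,0,zz)
    for im,n in((i,'wrist'),(j,'scene')):
      p=proj(n,b,m if n=='wrist' else None)
      cv2.polylines(im,[np.round(p*16).astype(int)],True,c,1,cv2.LINE_AA,4)
cv2.imwrite('pics/w3o.png',i)
cv2.imwrite('pics/s3o.png',cv2.resize(j[80:210,110:240],(585,585),interpolation=cv2.INTER_CUBIC))
```

```text
5.95 [ 0.5482727  -0.22196153  0.19977255] [-1.67802667e-04  9.99999957e-01 -2.35633464e-04 -4.25093319e-05] [-0.2453038  -0.62202905 -2.06403352] 0.3991611047467938
wrist [{'location': [0.5505, -0.2216, 0.1994], 'confidence': 0.91}, {'location': [0.5246, 0.0265, 0.0304], 'confidence': 0.89}] [{'location': [0.5511, -0.224, 0.0649], 'confidence': 0.98}]
scene [{'location': [0.526, 0.0282, 0.0331], 'confidence': 0.76}, {'location': [0.3915, 0.14, 0.0347], 'confidence': 0.64}] [{'location': [0.5518, -0.2207, 0.0678], 'confidence': 0.69}]
```

View pics/w3o.png

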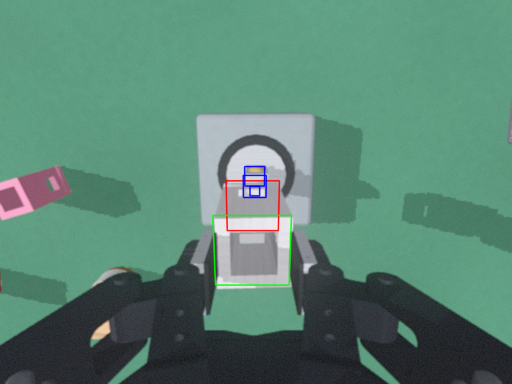

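View pics/s3o.png

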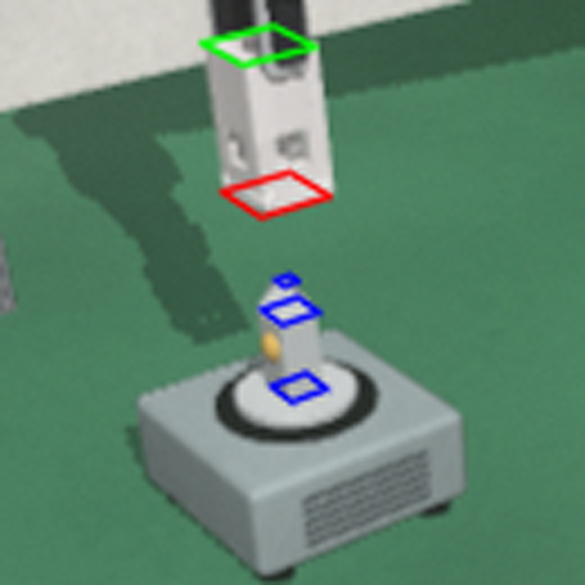

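Run:
```python
from h import *
j=cv2.imread('pics/s3.png');w=cv2.imread('pics/w3.png')
cv2.imwrite('pics/z3.png',np.hstack([cv2.resize(j[85:175,150:190],(266,600),interpolation=cv2.INTER_CUBIC),cv2.resize(w[135:225,216:292],(507,600),interpolation=cv2.INTER_CUBIC)]))
print('scene');
for d in((0,0),(.005,0),(0,.005)):
  print(((proj('scene',[[.547+d[0],-.2235+d[1],z] for z in(.066,.124)])-[150,85]+.5)*6.667).round(1).tolist())
b=box((.547,-.2235),.01,0,.108);print('drive shoulder',((proj('scene',b)-[150,85]+.5)*6.667).round().tolist())
b=box((.547,-.2235),.01,0,.066);print('drive foot',((proj('scene',b)-[150,85]+.5)*6.667).round().tolist())
print('sleeve bot',((proj('scene',box((.5483,-.222),.018,0,.1688))-[150,85]+.5)*6.667).round().tolist())
```

```text
scene
[[176.6, 541.0], [158.3, 382.7]]
[[163.4, 545.8], [144.6, 387.2]]
[[184.4, 546.8], [166.4, 388.1]]
drive shoulder [[152.0, 448.0], [207.0, 430.0], [175.0, 408.0], [121.0, 426.0]]
drive foot [[166.0, 562.0], [219.0, 543.0], [187.0, 520.0], [135.0, 539.0]]
sleeve bot [[120.0, 289.0], [223.0, 258.0], [163.0, 222.0], [62.0, 251.0]]
```

View pics/z3.png

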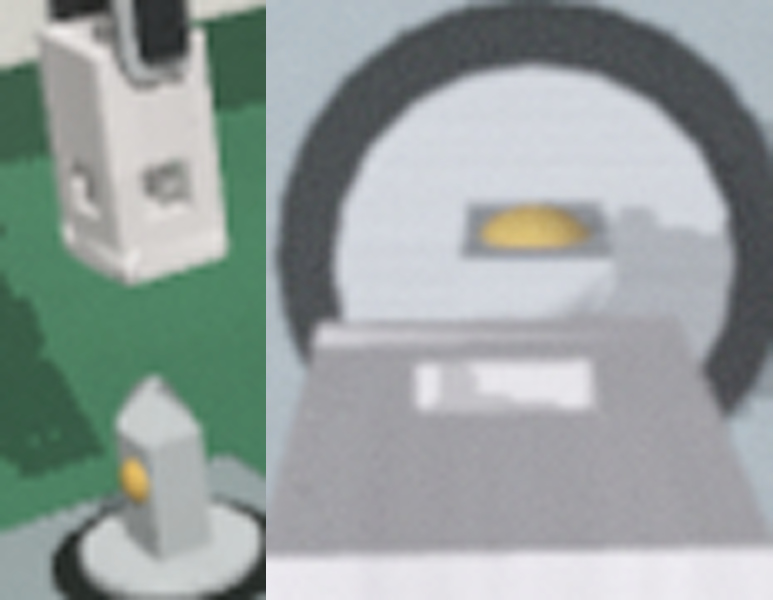

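Combining the wrist and scene overlays: the drive is at ≈(0.547, −0.225) and the sleeve at ≈(0.548, −0.221), with its bottom ≈28 mm below the TCP. I'll correct by (−1, −4) mm and lower in steps.

Emit:
{"api": "drive_tool", "payload": {"series": [[[-0.001,-0.004,-0.01],[0,0,0]],[[-0.001,-0.004,-0.025],[0,0,0]],[[-0.001,-0.004,-0.035],[0,0,0]],[[-0.001,-0.004,-0.042],[0,0,0]],[[-0.001,-0.004,-0.048],[0,0,0]],[[-0.001,-0.004,-0.052],[0,0,0]],[[-0.001,-0.004,-0.055],[0,0,0]],[[-0.001,-0.004,-0.055],[0,0,0]]]}}

```text
time: 7.1
tool_pos: [0.5472, -0.2274, 0.1446]
tool_rot: [-0.0, 1.0, -0.001, -0.0]
contact_force: [-0.4, -0.6, -1.1]
gripper_width: 0.4
```

Run:
```python
from h import *
from plant import *
s=state();print(s['time'],s['tool_pos'],s['tool_rot'],s['contact_force'],s['ft_torque'])
w=grab_frame('wrist')[:,:,::-1];j=grab_frame('scene')[:,:,::-1]
cv2.imwrite('pics/z4.png',np.hstack([cv2.resize(j[85:175,150:190],(266,600),interpolation=cv2.INTER_CUBIC),cv2.resize(w[135:225,216:292],(507,600),interpolation=cv2.INTER_CUBIC)]))
```

```text
7.1 [ 0.54722512 -0.22736746  0.14458998] [-9.25104301e-05  9.99999360e-01 -1.11871894e-03 -1.39372662e-04] [-0.39130646 -0.61711429 -1.13083312] [-0.0509528   0.01398698 -0.02285391]
```

View pics/z4.png

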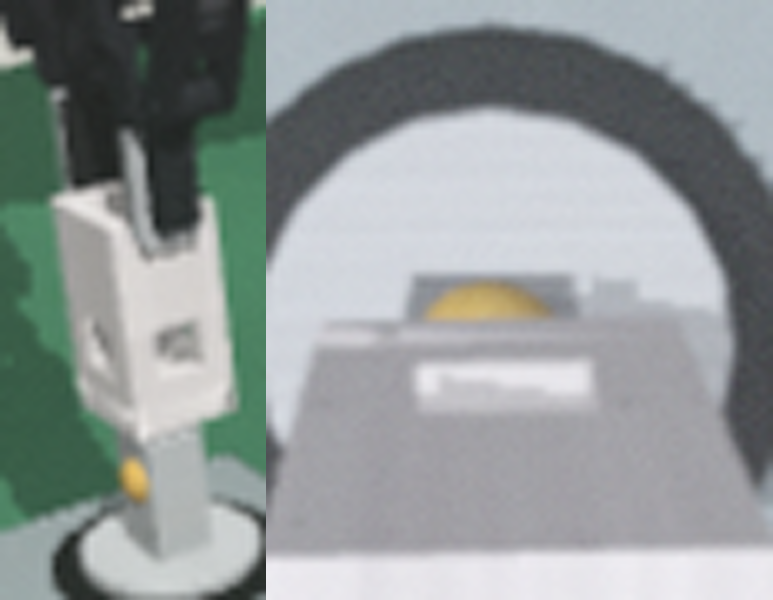

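Emit:
{"api": "drive_tool", "payload": {"series": [[[0,0.001,-0.003],[0,0,0]],[[0,0.001,-0.007],[0,0,0]],[[0,0.001,-0.011],[0,0,0]],[[0,0.001,-0.015],[0,0,0]],[[0,0.001,-0.018],[0,0,0]],[[0,0.001,-0.02],[0,0,0]],[[0,0.001,-0.02],[0,0,0]]]}}

```text
time: 7.9
tool_pos: [0.5473, -0.2264, 0.1245]
tool_rot: [-0.0, 1.0, -0.001, -0.0]
contact_force: [0.4, 0.2, -2.5]
gripper_width: 0.397
```

```bash
cat > look.py <<'E'
import sys
from h import *
from plant import *
s=state();print(s['time'],s['tool_pos'].round(4),s['contact_force'].round(1),s['ft_torque'].round(2),s['gripper_width'])
w=grab_frame('wrist')[:,:,::-1];j=grab_frame('scene')[:,:,::-1]
cv2.imwrite(sys.argv[1],np.hstack([cv2.resize(j[85:175,150:190],(266,600),interpolation=cv2.INTER_CUBIC),cv2.resize(w[135:225,216:292],(507,600),interpolation=cv2.INTER_CUBIC)]))
E
python3 look.py pics/z5.png
```

```text
7.9 [ 0.5473 -0.2264  0.1245] [ 0.4  0.2 -2.5] [ 0.   -0.25 -0.04] 0.39679981081985566
```

View pics/z5.png

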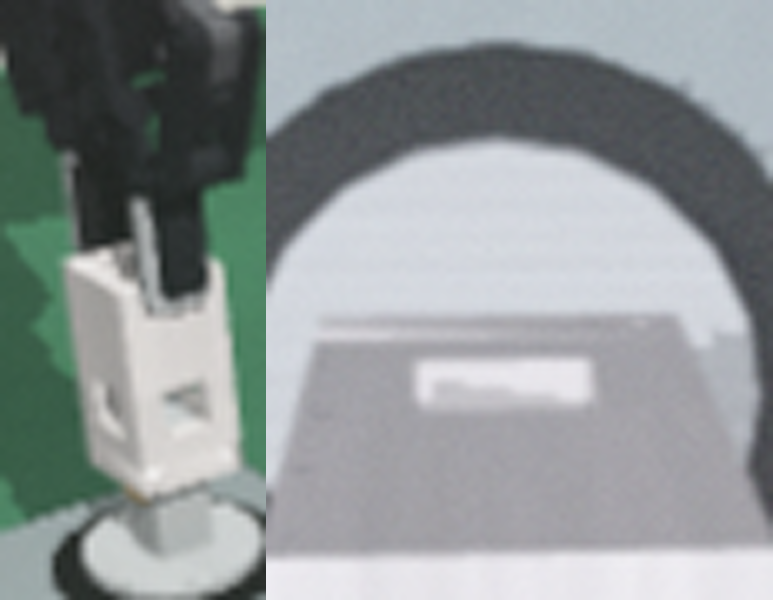

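Emit:
{"api": "drive_tool", "payload": {"series": [[[0,0,-0.003],[0,0,0]],[[0,0,-0.006],[0,0,0]],[[0,0,-0.009],[0,0,0]],[[0,0,-0.012],[0,0,0]],[[0,0,-0.014],[0,0,0]],[[0,0,-0.015],[0,0,0]],[[0,0,-0.015],[0,0,0]]]}}

```text
time: 8.7
tool_pos: [0.549, -0.2271, 0.1122]
tool_rot: [0.001, 1.0, -0.001, 0.002]
contact_force: [2.4, 0.2, 5.9]
gripper_width: 0.399
```

```bash
python3 look.py pics/z6.png
```

```text
8.7 [ 0.549  -0.2271  0.1122] [2.4 0.2 5.9] [ 0.07 -0.41  0.01] 0.39907187482494194
```

View pics/z6.png

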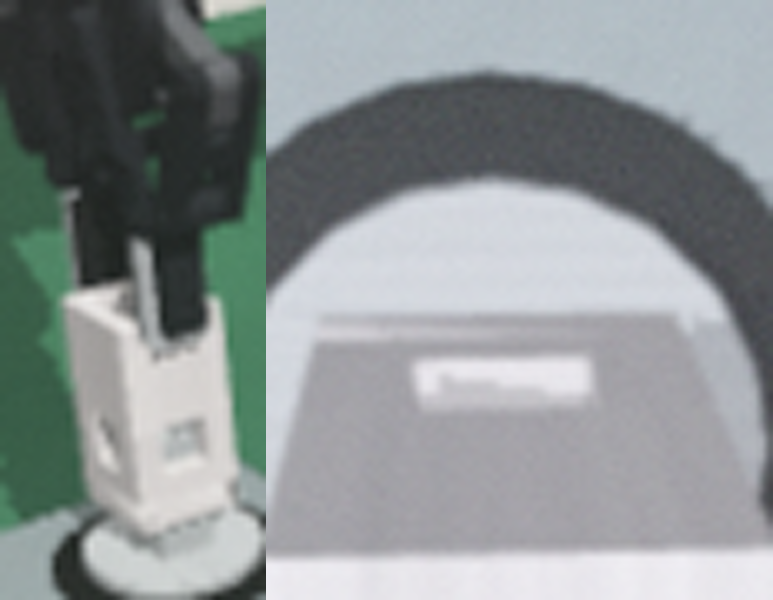

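Emit:
{"api": "drive_tool", "payload": {"series": [[[0,0,-0.003],[0,0,0]],[[0,0,-0.005],[0,0,0]],[[0,0,-0.007],[0,0,0]],[[0,0,-0.009],[0,0,0]],[[0,0,-0.01],[0,0,0]],[[0,0,-0.01],[0,0,0]]]}}

```text
time: 9.4
tool_pos: [0.5466, -0.226, 0.0984]
tool_rot: [-0.0, 1.0, -0.001, -0.001]
contact_force: [2.7, 1.0, -3.7]
gripper_width: 0.394
```

```bash
python3 look.py pics/z7.png
```

```text
9.4 [ 0.5466 -0.226   0.0984] [ 2.7  1.  -3.7] [-0.03 -0.56  0.04] 0.3944616879304563
```

View pics/z7.png

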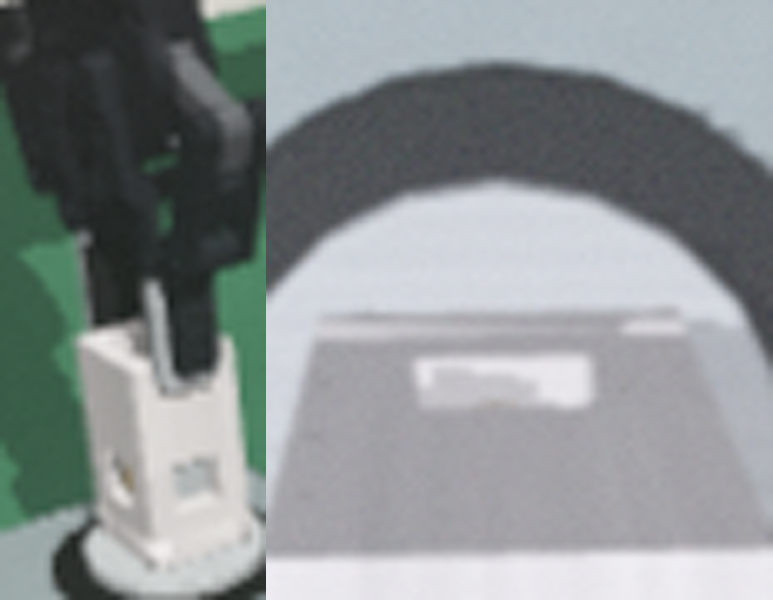

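Emit:
{"api": "drive_tool", "payload": {"series": [[[0,0,-0.002],[0,0,0]],[[0,0,-0.003],[0,0,0]],[[0,0,-0.004],[0,0,0]],[[0,0,-0.005],[0,0,0]],[[0,0,-0.005],[0,0,0]]]}}

```text
time: 10.0
tool_pos: [0.5482, -0.2269, 0.097]
tool_rot: [0.001, 1.0, -0.001, 0.001]
contact_force: [0.2, 2.1, 6.9]
gripper_width: 0.395
```

```bash
python3 look.py pics/z8.png
```

```text
10.0 [ 0.5482 -0.2269  0.097 ] [0.2 2.1 6.9] [ 0.18 -0.02 -0.  ] 0.39477416383113195
```

View pics/z8.png

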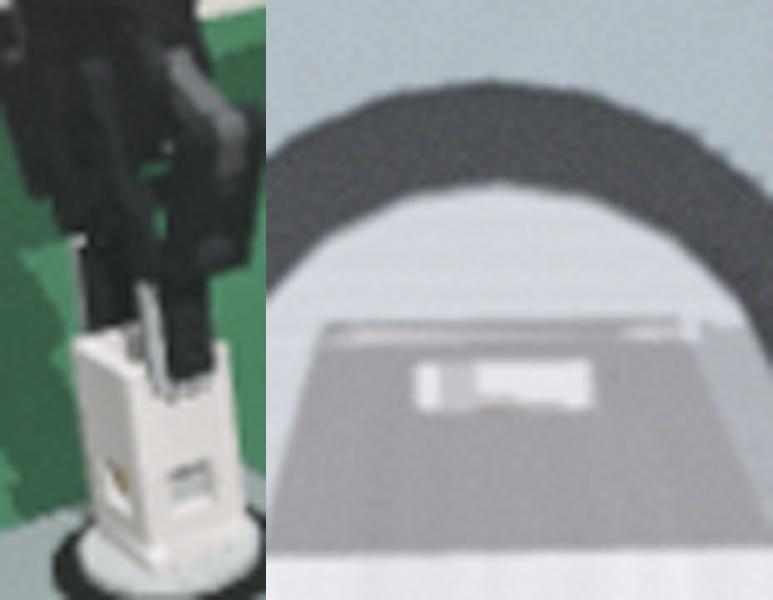

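Emit:
{"api": "drive_tool", "payload": {"series": [[[0,0,-0.002],[0,0,0]],[[0,0,-0.004],[0,0,0]],[[0,0,-0.006],[0,0,0]],[[0,0,-0.006],[0,0,0]]]}}

```text
time: 10.5
tool_pos: [0.551, -0.2283, 0.0966]
tool_rot: [0.002, 1.0, -0.001, 0.004]
contact_force: [-3.3, 4.1, 23.8]
gripper_width: 0.398
```

```bash
python3 look.py pics/z9.png
```

```text
10.5 [ 0.551  -0.2283  0.0966] [-3.3  4.1 23.8] [ 0.52  0.65 -0.03] 0.3981062550177898
```

View pics/z9.png

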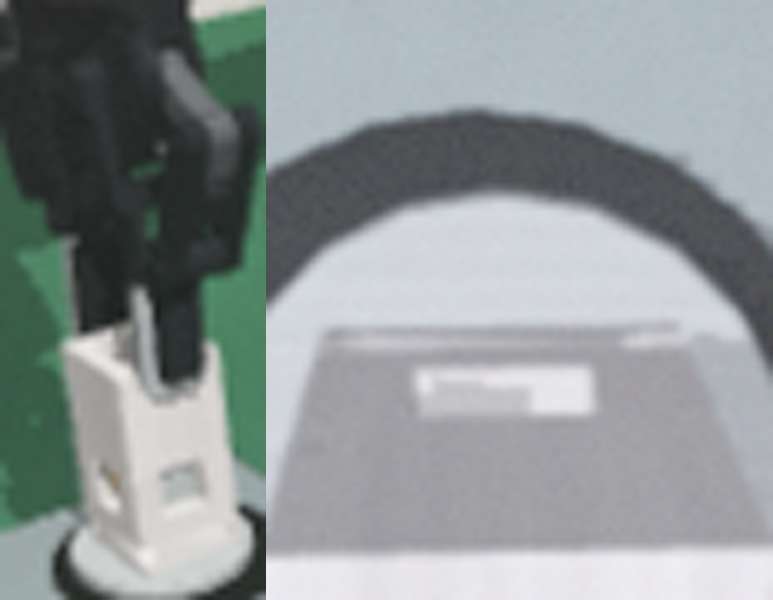

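24–26 N moved it down only another 0.4 mm, so it's against the flange. I'll ease the push, open, and rise clear.

Emit:
{"api": "drive_tool", "payload": {"series": [[[0,0,0.003],[0,0,0]],[[0,0,0.006],[0,0,0]],[[0,0,0.008],[0,0,0]],[[0,0,0.008],[0,0,0]]]}}

```text
time: 11.0
tool_pos: [0.5474, -0.2266, 0.097]
tool_rot: [0.0, 1.0, -0.001, 0.0]
contact_force: [1.2, 0.6, 2.8]
gripper_width: 0.39
```

Emit:
{"api": "drive_tool", "payload": {"series": [[[0,0,0],[0,0,0]],[[0,0,0],[0,0,0]],[[0,0,0],[0,0,0]],[[0,0,0],[0,0,0]],[[0,0,0],[0,0,0]],[[0,0,0],[0,0,0]],[[0,0,0],[0,0,0]],[[0,0,0],[0,0,0]]], "fingers": -1}}

```text
time: 11.8
tool_pos: [0.5473, -0.2265, 0.0969]
tool_rot: [0.0, 1.0, -0.001, 0.0]
contact_force: [0.2, 0.5, 0.0]
gripper_width: 0.999
```

Emit:
{"api": "drive_tool", "payload": {"series": [[[0,0,0.02],[0,0,0]],[[0,0,0.05],[0,0,0]],[[0,0,0.09],[0,0,0]],[[0,0,0.13],[0,0,0]],[[-0.04,0,0.13],[0,0,0]],[[-0.08,0,0.13],[0,0,0]],[[-0.08,0,0.13],[0,0,0]],[[-0.08,0,0.13],[0,0,0]]]}}

```text
time: 12.6
tool_pos: [0.467, -0.2265, 0.2271]
tool_rot: [0.0, 1.0, -0.002, 0.001]
contact_force: [-0.5, 0.6, 0.4]
gripper_width: 1.0
```

```bash
python3 look.py pics/z10.png
python3 - <<'E'
from h import *
from plant import *
print(state()['tool_pos'])
m=camera_model('wrist');w=grab_frame('wrist')[:,:,::-1].copy();j=grab_frame('scene')[:,:,::-1].copy()
for n in('wrist','scene'):print(n,place_of(n,'sleeve_mid')[:3],place_of(n,'drive_foot')[:1])
cv2.imwrite('pics/w11.png',w);cv2.imwrite('pics/s11.png',j)
for h,z in((.018,.066),(.018,.136)):
  b=box((.5472,-.2253),h,0,z)
  for im,n in((w,'wrist'),(j,'scene')):
    p=proj(n,b,m if n=='wrist' else None)
    cv2.polylines(im,[np.round(p*16).astype(int)],True,(0,0,255),1,cv2.LINE_AA,4)
cv2.imwrite('pics/s11o.png',np.hstack([cv2.resize(x[110:185,140:215],(400,400),interpolation=cv2.INTER_CUBIC) for x in (cv2.imread('pics/s11.png'),j)]))
cv2.imwrite('pics/w11o.png',w)
E
```

```text
12.6 [ 0.467  -0.2265  0.2271] [-0.5  0.6  0.4] [-0.01 -0.01 -0.03] 1.0001976806342818
[ 0.46792402 -0.22658316  0.22715291]
wrist [{'location': [0.5248, 0.0252, 0.0296], 'confidence': 0.94}, {'location': [0.5524, -0.2262, 0.0973], 'confidence': 0.76}] [{'location': [0.5464, -0.2222, 0.0647], 'confidence': 0.56}]
scene [{'location': [0.5555, -0.2287, 0.1024], 'confidence': 0.7}, {'location': [0.5288, 0.0238, 0.0329], 'confidence': 0.66}, {'location': [0.3904, 0.139, 0.035], 'confidence': 0.59}] [{'location': [0.5487, -0.2281, 0.0651], 'confidence': 0.58}]
```

View pics/s11o.png

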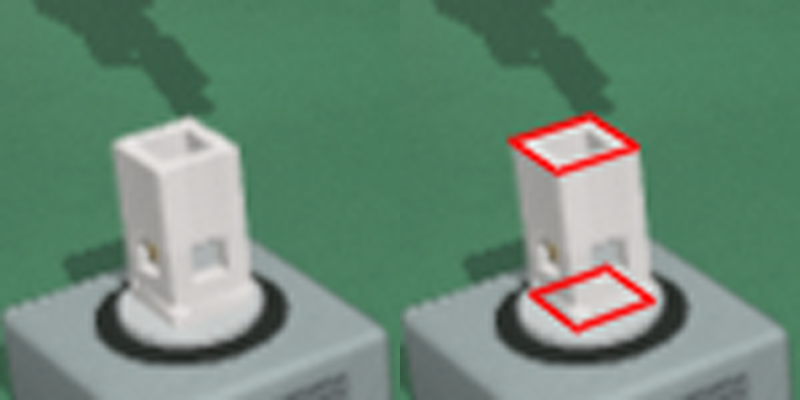

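View pics/w11o.png

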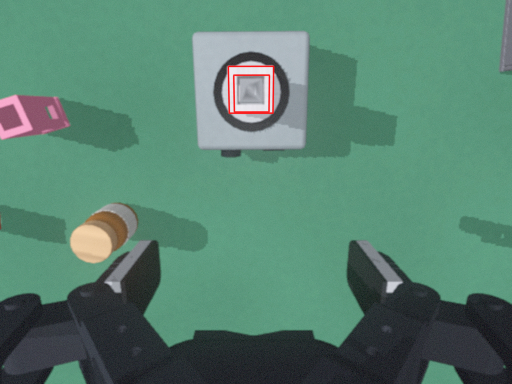

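Run:
```python
from h import *
i=cv2.imread('pics/s11.png');K=(20,15)
cv2.imwrite('pics/b.png',cv2.resize(i[145:175,155:190],(700,600),interpolation=cv2.INTER_CUBIC))
# expected ball: centre z .092, drive +x face at x=.5572
print(((proj('scene',[[.5574,-.2256,.092],[.5617,-.2256,.092],[.5654,-.2256,.092],[.5654,-.2336,.084],[.5654,-.2176,.084],[.5654,-.2176,.100],[.5654,-.2336,.100],[.5654,-.2076,.066],[.5654,-.2436,.066]])-[155,145]+.5)*20).round().tolist())
```

```text
[[312.0, 236.0], [277.0, 248.0], [247.0, 258.0], [218.0, 296.0], [292.0, 352.0], [276.0, 220.0], [201.0, 165.0], [357.0, 533.0], [192.0, 406.0]]
```

View pics/b.png

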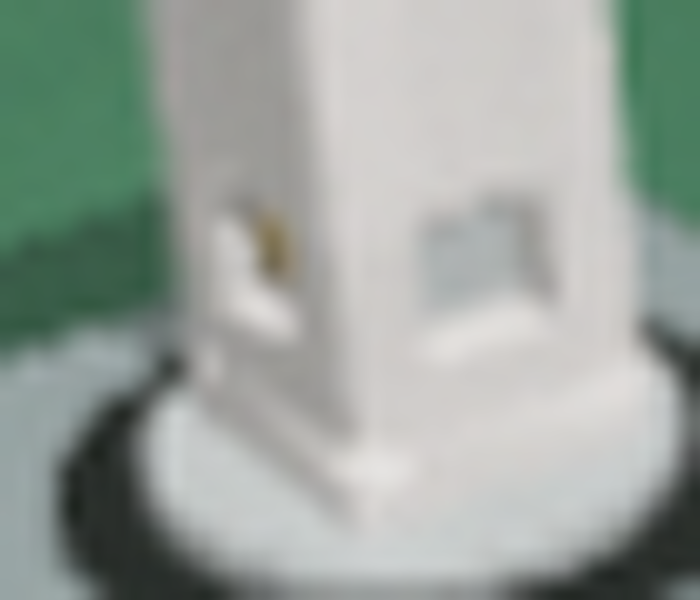

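The sleeve's lower front corner is at (360,530) in the crop, against (357,533) predicted for fully home. The brass ball shows in the opening at its predicted place. Handing in.

```bash
python3 -c "
from plant import *
print(state()['time'],state()['contact_force']);print(job_done())"
```

```text
13.0 [ 0.08557996  0.40153983 -0.19732398]
the job is handed in; nothing more can be done
None
```

I pushed the tall plain-aluminium sleeve down onto the square drive until it stopped on the flange, then let go and moved clear. I handed in at 13.0 s of the 48 s allowed.

**Checks that passed**
- **Fully home:** about 24 N moved the sleeve only another 0.4 mm. The TCP stopped at 0.0966 m, and from the grasp height that puts the sleeve's lower end at about 0.066 m, level with the flange. In the last scene picture, its lower corner was within a pixel of where it should be when home.
- **Ball:** it shows brass in the middle of the opening on the +x side, where it should sit once out. I could not read the ball joint itself, so the click is inferred from this and the stop.
- **Robot clear:** the gripper is about 0.13 m above where it let go and 0.08 m back, fully open, with contact force near zero.

**Readings that disagreed**
- After the lift, one picture suggested the sleeve's lower end was 28 mm below the TCP, not the 31 mm measured at the grasp. The stop on the flange fits 31 mm.
- The network's last sleeve positions were 4–7 mm off the drive centre I measured. They also differed by 5 mm in height from each other (0.097 and 0.102 m), on either side of the expected 0.101 m. The picture overlays showed no such offset.

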